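Replace the hob's stripped knob and hold the new one pressed

TASK

The knob on the gas hob is stripped and its pointer has snapped off: lift it straight up off the shaft and drop it into the bowl. Then take the new knob with the pointer, turn it so that the flat in its bore (on the pointer's side) matches the flat of the D-shaped shaft, push it fully onto the shaft and press it down to the end of the shaft's spring travel. Finish while still holding the knob pressed all the way down, without letting go, and leave the other things on the surface where they are.

Things in the scene. Friction and masses are not known exactly. Their poses are not given: they have to be found in the camera images.
- stem_top (a point): centre of the top of the hob's upright D-shaped steel shaft: 14 mm in diameter, 25 mm above the deck when not pressed, top edge bevelled 1.5 mm. Its flat faces the point's +x, 2.5 mm from the axis; z points up along the shaft. It resists turning stiffly (0.35 N m). At the start the old knob sits over it
- hob: steel gas hob, 300 x 260 mm, fixed, deck 70 mm above the work surface; origin at the centre of its underside. The shaft stands at x = -100 mm, y = 0. Round its foot lies a brass disc 2 mm thick whose tab, reaching 34 mm from the axis, always points the way the shaft's flat faces, even when a knob hides the shaft. Burner and pan supports 30 mm high stand 80 mm or more beyond the shaft
- stem (a joint): how far the shaft is pressed down, in m: 0 = up, 0.006 = fully down against its stop. A spring pushes it up with 3 N at the top and 6 N fully down; it does not latch
- old_knob: old black cooker knob without pointer. Round skirt 50 mm across, 8 mm thick; on it a straight grip bar 44 mm long (x), 22 mm wide (y), top 32 mm above the underside. Origin at the centre of the underside, z up. Sits loosely over the shaft by a round 16 mm bore, 16 mm deep, its underside 9 mm above the deck; about 45 g
- old_knob_mid (a point): middle of the old knob, on its axis 16 mm above its underside
- new_knob: new black cooker knob, standing on its underside on the work surface: skirt and grip bar as on the old knob, plus a pointed tip on the bar's +x end. Origin at the centre of the underside, z up. D-shaped bore in the underside: 16 mm in diameter, 16 mm deep, flat on the +x side 3.5 mm from the axis. About 45 g. Fully on, its underside is 16 mm below the shaft's top; nothing retains it
- pointer (a point): tip of the new knob's pointer, 33 mm from its axis on the +x side, 17 mm above the underside. The knob fits when this points the way the shaft's flat faces; 1 mm play all round
- bowl: open purple plastic bowl on the work surface, mouth 160 mm across, 65 mm high; origin at the centre of its underside, z up. It and the new knob are on opposite sides of the hob, either way round
- plate: white enamel plate, 210 mm across, 18 mm high; a bystander, origin at the centre of its underside
- mug: white mug, 80 mm across, 85 mm high; a bystander, origin at the centre of its underside
- jar: lidded glass jar, 72 mm across, 100 mm high; a bystander, origin at the centre of its underside
- tin: closed tin, 68 mm across, 80 mm high; a bystander, origin at the centre of its underside
- wood_spoon: wooden tasting spoon, 240 mm long, lying flat; a bystander, origin at the centre of its underside
- slotted_spoon: stainless steel slotted spoon, about 290 mm long, lying flat, 4 mm thick; a bystander, origin at the centre of its underside
- salt_shaker: glass salt shaker with metal cap, 42 mm across, 77 mm high; a bystander, origin at the centre of its underside
There are look-alikes about, which are no part of the job. What is shaped like the new_knob but green, red or yellow is not meant.

How it is judged:
By the outcome, as a careful person would: the job done as asked, in the order asked, and still so for the second after the job is handed in, while the arm keeps its last pose, push and grip.
It also fails if it takes over 58 s, if anything falls off the work surface, if the arm or the gripper's body presses on something with over 40 N, if the wrist force passes 120 N, or if a joint passes its speed limit or range.

ROBOT

A 7-joint arm with a two-finger parallel gripper is mounted at the origin on the work surface. World frame = base frame: x ahead of the robot, y to its left, z up, the work surface at z = 0. Lengths are in mm, angles in rad, forces in N, time in s.
With the tool pointing down it reaches from about 400 to 750 mm from the base axis. Payload 19.5 kg.
Tool frame: the origin (TCP) lies between the finger pads; the fingertips stand 25 mm ahead of it and the grasp point (between the pads) lies 6 mm ahead of it (tip_reach is the distance from the TCP to the fingertips, in mm); x points along the fingers, y is the direction in which the jaws open and shut, and the axes are right-handed (so a half turn about x gives the same grasp; the last joint's range is limited). The gripper opens to 85 mm and grips with 20 to 120 N. Pads are 22 mm wide; open, the fingers measure 114 mm over their backs; the gripper's body (76 mm by 85 mm) begins 54 mm behind the grasp point. The pads swing forward as they close: fully open they stand 13 mm farther back than shut.
Start: joints at [1.117, 0.707, -0.028, 1.485, 0.022, 0.951, -0.075], TCP at [230.14, -526.909, 256.268] pointing down, gripper open.
Joint ranges: [-2.71, 2.71], [-0.32, 2.16], [-1.57, 1.52], [0, 2.45], [-1.46, 4.6], [0, 2.02], [-2.83, 2.83]. Speed limits (rad/s): [1.89, 1.89, 2.57, 2.57, 3.01, 3.01, 3.01].

INTERFACE

Orientations are given as a rotation vector (axis times angle).
In Python, from bench import state, grab_frame, close_job, tip_reach gives the robot as it stands.
- The arm moves only by the tool send_rows, never from a script. Its argument "series" is a list of rows, each an object of numbers: "dx", "dy", "dz": the shift along the tool's x, y, z in cm; "rx", "ry", "rz": the turn, a rotation vector about the tool's x, y, z in degrees; "claw": the finger opening in cm, from 0 to 8.54. In form: [{"dx": .., "dy": .., "dz": .., "rx": .., "ry": .., "rz": .., "claw": ..}, ...]. A call has 1 to 5 rows; each row is the pose to reach, as a shift and turn from the pose measured when the call began, along the tool's axes at that moment; what a row does not reach only later rows make up. A row lasts 1/12 s, in which the tool goes at most 41.7 mm and 7.16 degrees, less where a joint would pass 70% of its speed; a pose out of reach is approached as far as the arm can. A call with a gripper value outside its range is refused whole. The fingers move at their own pace and stop on an object; the grip force is fixed at half the most. Time passes only in rows, so rows that repeat a pose let the fingers close. It gives the time, the measured TCP pose, the force and the opening at its end, in the units of the state.
- state(): the state, without advancing time (a new reading comes with each control period).
- grab_frame(name): name is "side" or "top"; returns a dict with "pixels" (400x640x3 uint8, red, green, blue), "fov_y" (degrees; the focal length in pixels is half the picture's height over the tangent of half this angle, whatever the lens; pixels are square), "cx", "cy" (the principal point, pixels), "distortion" ([k1, k2, p1, p2, k3] as OpenCV has them; the pictures are not rectified), "R" (3x3) and "t" (3): a world point X has camera coordinates R X + t. Camera axes: x right, y down, z forward; pixel columns grow to the right and rows downward; lengths in mm; the calibration is good to about 2 mm. A picture is of the moment at which its call begins. There is no depth.
- close_job(): hands the job in, once; it reports no verdict.
The state is a dict: "t": time; "joints": joint angles; "joint_vel": joint speeds; "joint_torque": joint torques, N m; "tool_pos": TCP position; "tcp_rot": TCP orientation; "force": force on the tool from outside, world axes, zero at the start; "moment": the same for the moment, N m; "width": opening from 0.0 (shut) to 1.0 (fully open).
Only numpy, scipy, OpenCV 4.12 (cv2) and the standard library are available. Lean on these libraries where they do the work, as an engineer would, in place of code of your own. Each camera call takes 0.05 s, during which the arm holds its last target. There are 200 camera calls.

## Working session

There is one attempt and no reset: what is moved stays moved. The work goes in short steps, Python scripts to look and compute and a tool call to move; the robot and the scene stay as the last step left them, time stands still between calls to the robot, and variables do not carry over. Pictures are saved under pics/ and viewed, about 8 in all and at most 12, crops included, and the job is handed in when it is done.

Besides the shell and the picture viewer there is one more tool, called by a JSON object that holds its "op" and its "data". send_rows: Moves the arm, as the interface text tells. Its arguments: {"type":"object","properties":{"series":{"type":"array","items":{"type":"object","properties":{"dx":{"type":"number"},"dy":{"type":"number"},"dz":{"type":"number"},"rx":{"type":"number"},"ry":{"type":"number"},"rz":{"type":"number"},"claw":{"type":"number"}}}}},"required":["series"]}

```bash
ls; mkdir -p pics
cat > h.py <<'E'
import numpy as np, cv2
from bench import state, grab_frame, close_job, tip_reach
from scipy.spatial.transform import Rotation as Ro
def snap(n,f):
    g=grab_frame(n); cv2.imwrite(f'pics/{f}.png',g['pixels'][:,:,::-1]); np.save(f'pics/{f}.npy',g,allow_pickle=True); return g
def load(f): return np.load(f'pics/{f}.npy',allow_pickle=True).item()
def K(g):
    f=g['pixels'].shape[0]/2/np.tan(np.radians(g['fov_y'])/2)
    return np.array([[f,0,g['cx']],[0,f,g['cy']],[0,0,1.]])
def ray(g,uv):
    p=cv2.undistortPoints(np.array(uv,float).reshape(-1,1,2),K(g),np.array(g['distortion'],float)).reshape(-1,2)
    R=np.array(g['R']);t=np.array(g['t'])
    return -R.T@t, np.c_[p,np.ones(len(p))]@R
def onz(g,uv,z):
    c,d=ray(g,uv); return c+d*((z-c[2])/d[:,2])[:,None]
def proj(g,X):
    return cv2.projectPoints(np.array(X,float).reshape(-1,1,3),cv2.Rodrigues(np.array(g['R'],float))[0],np.array(g['t'],float),K(g),np.array(g['distortion'],float))[0].reshape(-1,2)
E
python3 - <<'E'
from h import *
for n in('side','top'):
    g=snap(n,n+'0'); print(n,g['fov_y'],g['cx'],g['cy'],g['distortion'],-np.array(g['R']).T@g['t'],g['R'])
s=state(); print(s); print(tip_reach, Ro.from_rotvec(s['tcp_rot']).as_matrix())
E
```

```text
pics
side 49.08900309068019 319.6317612322135 200.55843513266865 [0.01854002 0.         0.         0.         0.        ] [ 426.45378963 -844.5281346   970.59454615] [[ 9.93652159e-01 -1.12496154e-01  3.74451551e-05]
 [-7.90848531e-02 -6.98774616e-01 -7.10956836e-01]
 [ 8.00060756e-02  7.06440834e-01 -7.03235648e-01]]
top 46.19752546478565 323.7692014929405 197.00892924950887 [-0.09879931  0.          0.          0.          0.        ] [ 297.29163792   18.96739311 1787.2106044 ] [[ 0.02375801 -0.99969296 -0.00703814]
 [-0.99051498 -0.02258568 -0.13553582]
 [ 0.13533524  0.01019145 -0.99074745]]
{'t': 0.1, 'joints': array([ 1.11730685,  0.7070294 , -0.02762882,  1.4849334 ,  0.022003  ,
        0.95089554, -0.07549539]), 'joint_vel': array([ 1.26188226e-03, -1.24861903e-03, -2.10750058e-03, -1.19444560e-03,
       -3.42530798e-04,  6.02218186e-04, -1.75480637e-05]), 'joint_torque': array([ 1.74435459e-03, -8.84290552e+01,  1.23655211e+00, -2.36451924e+01,
        1.70680956e-02,  5.00499023e-03, -8.26820127e-06]), 'tool_pos': array([ 230.06822655, -526.74459977,  255.88505469]), 'tcp_rot': array([ 1.99478396,  0.41763676, -1.99523145]), 'force': array([-0.25631889, -0.25618861, -0.04000348]), 'moment': array([0.01260182, 0.04079208, 0.02559259]), 'width': 1.0003079724490027}
25.0 [[-4.06683554e-04  4.00262740e-01 -9.16400335e-01]
 [ 8.73194987e-04 -9.16399919e-01 -4.00262946e-01]
 [-9.99999536e-01 -9.62976535e-04  2.31773577e-05]]
```

View pics/top0.png

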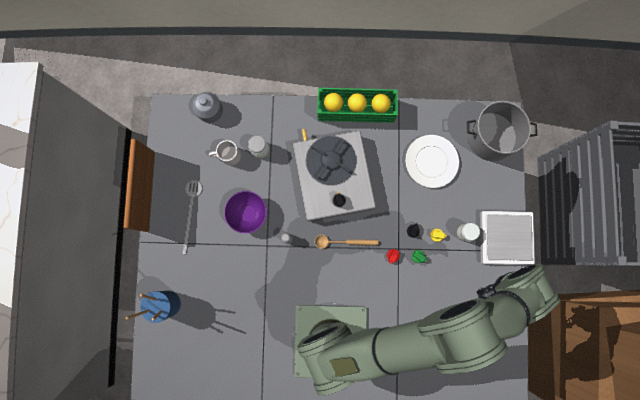

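View pics/side0.png

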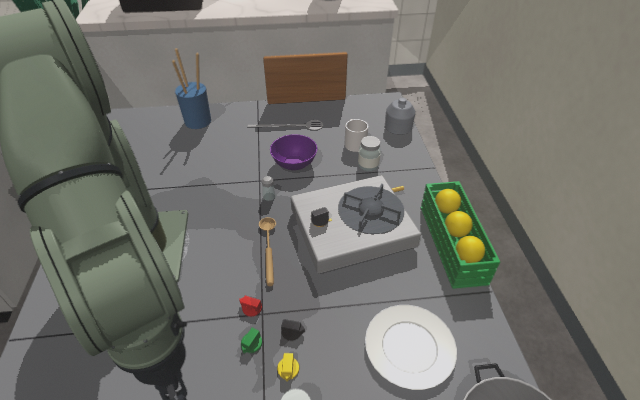

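The top view shows the hob knob at (339,200) and the bowl at (245,211). There are four candidates for the new knob: black at (414,231), red at (393,256), green at (419,257) and yellow at (438,236). Only the black one fits the description. I'll confirm it in one enlarged composite.

Run:
```python
from h import *
t=cv2.imread('pics/top0.png');s=cv2.imread('pics/side0.png')
c=lambda im,u,v,r:cv2.resize(im[v-r:v+r,u-r:u+r],(400,300) if 0 else (300,300),interpolation=cv2.INTER_CUBIC)
cv2.imwrite('pics/c1.png',np.vstack([np.hstack([c(t,339,200,20),c(t,414,231,20)]),np.hstack([c(s,320,217,25),c(s,290,330,25)])]))
```

```text
(no output)
```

View pics/c1.png

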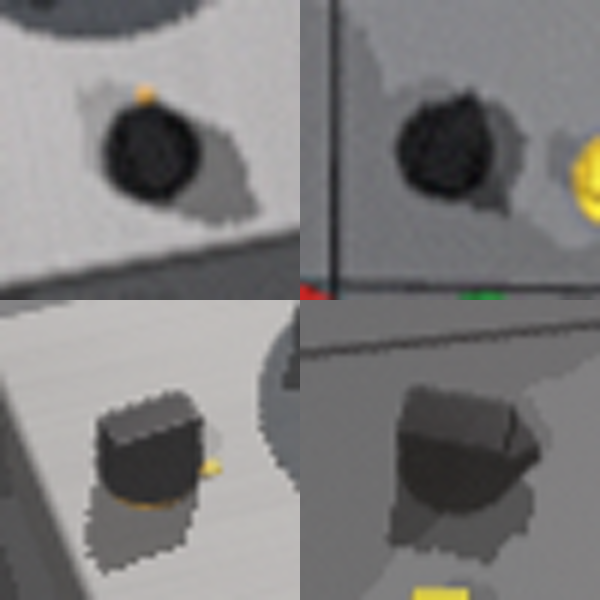

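Top-right and bottom-right crops show the black knob with its pointer, at top (414,231) and side (290,330): this is the new_knob. The left crops show the old knob with the brass tab at about top (338.5,193) and side (330,220).

Run:
```python
from h import *
t=load('top0');s=load('side0')
for n,g,(u,v,r) in(('top',t,(339,200,20)),('side',s,(320,217,25))):
    hsv=cv2.cvtColor(g['pixels'],cv2.COLOR_RGB2HSV); im=hsv[v-r:v+r,u-r:u+r].astype(int)
    m=(im[...,0]>8)&(im[...,0]<32)&(im[...,1]>70); ys,xs=np.nonzero(m); w=im[...,1][m]-30
    uv=np.c_[xs+u-r,ys+v-r]; print(n,'orange',[(tuple(p),q) for p,q in zip(uv.tolist(),w)][:20])
    if n=='side': k=uv[:,0]>=328; uv=uv[k]; w=w[k]
    c=(uv*w[:,None]).sum(0)/w.sum(); print(' tab',c,onz(g,c,72).round(1))
q=np.array([(100,120),(185,92),(203,115),(112,145)])/6+[295,192]-.5+.08
P=onz(s,q,111); print('old bar side\n',P.round(1),P.mean(0).round(1))
q=np.array([(110,88),(210,103),(205,152),(100,132),(240,155)])/6+[265,305]-.42
P=onz(s,q[:4],32); print('new bar side\n',P.round(1),P.mean(0).round(1),'tip',onz(s,q[4:],17).round(1))
for nm,g,(u,v,r),z in(('old',t,(339,200,12),95),('new',t,(414,231,10),16)):
    gr=cv2.cvtColor(g['pixels'],cv2.COLOR_RGB2GRAY)[v-r:v+r,u-r:u+r]; m=(gr<52).astype(np.uint8)
    (c,rad)=cv2.minEnclosingCircle(np.argwhere(m)[:,::-1]); M=cv2.moments(m,True); cc=(M['m10']/M['m00']+u-r,M['m01']/M['m00']+v-r)
    print(nm,'top',cc,rad,[onz(g,cc,zz)[0].round(1) for zz in (z-12,z,z+16)])
gr=cv2.cvtColor(t['pixels'],cv2.COLOR_RGB2HSV)
m=((gr[...,2]>140)&(gr[...,1]<40)).astype(np.uint8); m[:,:285]=0;m[:,385:]=0;m[:120]=0;m[235:]=0
cn=max(cv2.findContours(m,0,1)[0],key=cv2.contourArea); h=cv2.convexHull(cn); ap=cv2.approxPolyDP(h,6,True)[:,0]; print('hob',ap.tolist(),onz(t,ap,70).round(1))
m=cv2.inRange(gr,(135,80,30),(165,255,255)); n,l,st,ct=cv2.connectedComponentsWithStats(m); i=1+st[1:,4].argmax(); print('bowl',ct[i],st[i],onz(t,ct[i],45).round(1))
for p in((285,239),(322,242),(378,242)): print('spoon/shaker',onz(t,p,10).round(0))
```

```text
top orange [((337, 192), np.int64(79)), ((338, 192), np.int64(111)), ((339, 192), np.int64(55)), ((337, 193), np.int64(75)), ((338, 193), np.int64(127)), ((339, 193), np.int64(67))]
 tab [337.93774319 192.5233463 ] [[549.5 -15.4  72. ]]
side orange [((328, 219), np.int64(52)), ((329, 219), np.int64(96)), ((330, 219), np.int64(87)), ((331, 219), np.int64(47)), ((328, 220), np.int64(94)), ((329, 220), np.int64(95)), ((330, 220), np.int64(94)), ((331, 220), np.int64(94)), ((315, 225), np.int64(74)), ((316, 225), np.int64(58)), ((322, 225), np.int64(43)), ((323, 225), np.int64(41)), ((324, 225), np.int64(45)), ((317, 226), np.int64(74)), ((318, 226), np.int64(100)), ((319, 226), np.int64(101)), ((320, 226), np.int64(91)), ((321, 226), np.int64(88)), ((322, 226), np.int64(51))]
 tab [329.48103187 219.57207891] [[547.5 -20.   72. ]]
old bar side
 [[496.8 -20.8 111. ]
 [537.3  -7.5 111. ]
 [543.6 -23.  111. ]
 [500.6 -36.9 111. ]] [519.6 -22.1 111. ]
new bar side
 [[ 400.7 -292.5   32. ]
 [ 439.7 -303.6   32. ]
 [ 436.1 -324.5   32. ]
 [ 395.8 -311.3   32. ]] [ 418.1 -308.    32. ] tip [[ 449.9 -319.1   17. ]]
old top (339.0, 200.09322033898306) 6.325778007507324 [array([520. , -19.6,  83. ]), array([518.4, -19.3,  95. ]), array([516.3, -18.9, 111. ])]
new top (413.09923664122135, 230.4885496183206) 6.744938850402832 [array([ 419.9, -306.2,    4. ]), array([ 419., -304.,   16.]), array([ 417.9, -301.1,   32. ])]
hob [[357, 129], [374, 206], [307, 219], [293, 143]] [[ 794.1  -82.8   70. ]
 [ 502.6 -149.4   70. ]
 [ 448.9   96.3   70. ]
 [ 734.3  157.3   70. ]]
bowl [245.07313643 211.68917018] [ 224  191   43   42 1422] [[473.  330.6  45. ]]
spoon/shaker [[376. 180.  10.]]
spoon/shaker [[368.  40.  10.]]
spoon/shaker [[ 373. -172.   10.]]
```

Add to h.py:
```python
def mv(x,y,z,jaw):
    "shift (cm) and turn (deg) to TCP x,y,z with jaw-axis yaw in deg, tool down"
    s=state(); R=Ro.from_rotvec(s['tcp_rot']).as_matrix(); a=np.radians(jaw)
    Y=np.array([np.cos(a),np.sin(a),0]); X=np.array([0,0,-1.]); T=np.c_[X,Y,np.cross(X,Y)]
    d=R.T@(np.array([x,y,z])-s['tool_pos'])/10; r=np.degrees(Ro.from_matrix(R.T@T).as_rotvec())
    print('t %.2f pos %s jaw %.1f w %.3f F %s M %s'%(s['t'],s['tool_pos'].round(1),np.degrees(np.arctan2(R[1,1],R[0,1])),s['width'],s['force'].round(1),s['moment'].round(2)))
    print('d',d.round(2),'r',r.round(1))
```

```text
(no output)
```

{"op": "send_rows", "data": {"series": [{"dx": 1.9, "dy": -11.6, "dz": -15.6, "claw": 8.5}, {"dx": 1.9, "dy": -11.6, "dz": -15.6, "claw": 8.5}, {"dx": 1.9, "dy": -11.6, "dz": -15.6, "claw": 8.5}, {"dx": 1.9, "dy": -11.6, "dz": -15.6, "claw": 8.5}, {"dx": 1.9, "dy": -11.6, "dz": -15.6, "claw": 8.5}]}}

```text
invalid input at $.series[0]: expected keys dx, dy, dz, rx, ry, rz, claw
```

{"op": "send_rows", "data": {"series": [{"dx": 1.9, "dy": -11.6, "dz": -15.6, "claw": 8.5}, {"dx": 1.9, "dy": -11.6, "dz": -15.6, "claw": 8.5}, {"dx": 1.9, "dy": -11.6, "dz": -15.6, "claw": 8.5}, {"dx": 1.9, "dy": -11.6, "dz": -15.6, "claw": 8.5}, {"dx": 1.9, "dy": -11.6, "dz": -15.6, "claw": 8.5}]}}

```text
invalid input at $.series[0]: expected keys dx, dy, dz, rx, ry, rz, claw
```

{"op": "send_rows", "data": {"series": [{"dx": 1.9, "dy": -11.6, "dz": -15.6, "rx": 0, "ry": 0, "rz": 0, "claw": 8.5}, {"dx": 1.9, "dy": -11.6, "dz": -15.6, "rx": 0, "ry": 0, "rz": 0, "claw": 8.5}, {"dx": 1.9, "dy": -11.6, "dz": -15.6, "rx": 0, "ry": 0, "rz": 0, "claw": 8.5}, {"dx": 1.9, "dy": -11.6, "dz": -15.6, "rx": 0, "ry": 0, "rz": 0, "claw": 8.5}, {"dx": 1.9, "dy": -11.6, "dz": -15.6, "rx": 0, "ry": 0, "rz": 0, "claw": 8.5}]}}

```text
t: 0.52
tool_pos: [327.9, -354.7, 236.7]
tcp_rot: [1.994, 0.421, -1.994]
force: [1.7, -0.4, 0.3]
width: 0.995
```

{"op": "send_rows", "data": {"series": [{"dx": 1.9, "dy": -11.6, "dz": -15.6, "rx": 0, "ry": 0, "rz": 0, "claw": 8.5}, {"dx": 1.9, "dy": -11.6, "dz": -15.6, "rx": 0, "ry": 0, "rz": 0, "claw": 8.5}, {"dx": 1.9, "dy": -11.6, "dz": -15.6, "rx": 0, "ry": 0, "rz": 0, "claw": 8.5}, {"dx": 1.9, "dy": -11.6, "dz": -15.6, "rx": 0, "ry": 0, "rz": 0, "claw": 8.5}, {"dx": 1.9, "dy": -11.6, "dz": -15.6, "rx": 0, "ry": 0, "rz": 0, "claw": 8.5}]}}

```text
t: 0.93
tool_pos: [425.2, -182.7, 217.7]
tcp_rot: [1.994, 0.423, -1.993]
force: [1.1, -0.2, -0.3]
width: 0.994
```

{"op": "send_rows", "data": {"series": [{"dx": 5.8, "dy": -11.1, "dz": -15.2, "rx": 5.6, "ry": 0, "rz": 0, "claw": 6}, {"dx": 5.8, "dy": -11.1, "dz": -15.2, "rx": 5.6, "ry": 0, "rz": 0, "claw": 6}, {"dx": 5.8, "dy": -11.1, "dz": -15.2, "rx": 5.6, "ry": 0, "rz": 0, "claw": 6}, {"dx": 5.8, "dy": -11.1, "dz": -15.2, "rx": 5.6, "ry": 0, "rz": 0, "claw": 6}, {"dx": 5.8, "dy": -11.1, "dz": -15.2, "rx": 5.6, "ry": 0, "rz": 0, "claw": 6}]}}

```text
t: 1.35
tool_pos: [520.2, -16.4, 159.0]
tcp_rot: [2.05, 0.334, -2.05]
force: [0.2, 0.6, 0.6]
width: 0.701
```

Run:
```python
from h import *
mv(519.5,-20.5,117,-72)
g=snap('side','side1'); P=proj(g,[[519.5,-20.5,111]])[0].astype(int); print(P)
u,v=P; cv2.imwrite('pics/c2.png',cv2.resize(g['pixels'][max(v-60,0):v+40,u-65:u+65,::-1],None,fx=5,fy=5,interpolation=cv2.INTER_CUBIC))
```

```text
t 1.35 pos [520.2 -16.4 159. ] jaw -71.7 w 0.701 F [0.2 0.6 0.6] M [-0.01  0.    0.01]
d [4.2  0.38 0.19] r [ 0.3 -0.   0.2]
[319 210]
```

View pics/c2.png

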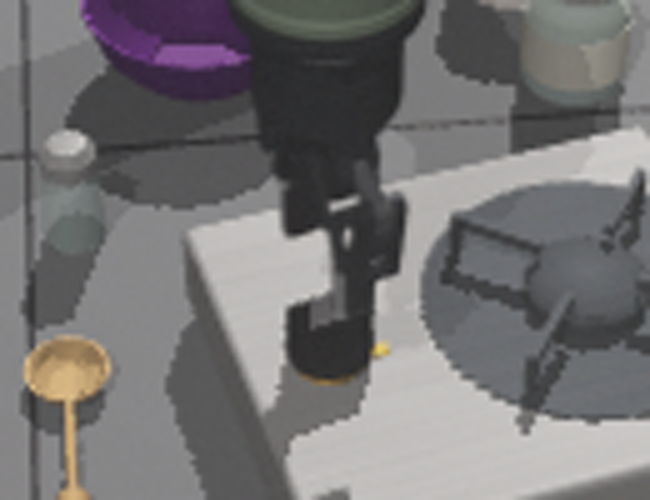

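The gripper hovers directly over the knob at crop (330,300), with the finger plane lined up with the bar. I'll descend and grip.

{"op": "send_rows", "data": {"series": [{"dx": 2, "dy": 0.38, "dz": 0.1, "rx": 0.3, "ry": 0, "rz": 0, "claw": 6}, {"dx": 4.2, "dy": 0.38, "dz": 0.19, "rx": 0.3, "ry": 0, "rz": 0, "claw": 6}, {"dx": 4.2, "dy": 0.38, "dz": 0.19, "rx": 0.3, "ry": 0, "rz": 0, "claw": 6}, {"dx": 4.2, "dy": 0.38, "dz": 0.19, "rx": 0.3, "ry": 0, "rz": 0, "claw": 1.5}, {"dx": 4.2, "dy": 0.38, "dz": 0.19, "rx": 0.3, "ry": 0, "rz": 0, "claw": 1.5}]}}

```text
t: 1.82
tool_pos: [521.5, -15.1, 116.4]
tcp_rot: [2.052, 0.337, -2.051]
force: [0.2, 0.1, 0.4]
width: 0.432
```

{"op": "send_rows", "data": {"series": [{"dx": 0, "dy": 0, "dz": 0, "rx": 0, "ry": 0, "rz": 0, "claw": 1.5}, {"dx": 0, "dy": 0, "dz": 0, "rx": 0, "ry": 0, "rz": 0, "claw": 1.5}, {"dx": 0, "dy": 0, "dz": 0, "rx": 0, "ry": 0, "rz": 0, "claw": 1.5}, {"dx": 0, "dy": 0, "dz": 0, "rx": 0, "ry": 0, "rz": 0, "claw": 1.5}, {"dx": 0, "dy": 0, "dz": 0, "rx": 0, "ry": 0, "rz": 0, "claw": 1.5}]}}

```text
t: 2.23
tool_pos: [522.1, -16.0, 117.3]
tcp_rot: [2.054, 0.335, -2.049]
force: [1.7, -6.0, 2.2]
width: 0.245
```

```bash
python3 -c "
from h import *
mv(519.5,-20.5,180,-72); snap('side','side2')"
```

```text
t 2.23 pos [522.1 -16.  117.3] jaw -71.7 w 0.245 F [ 1.7 -6.   2.2] M [-1.29 -0.36  0.04]
d [-6.27  0.31  0.37] r [ 0.3 -0.2  0.3]
```

{"op": "send_rows", "data": {"series": [{"dx": -1.5, "dy": 0, "dz": 0, "rx": 0, "ry": 0, "rz": 0, "claw": 1.5}, {"dx": -3, "dy": 0, "dz": 0, "rx": 0, "ry": 0, "rz": 0, "claw": 1.5}, {"dx": -5, "dy": 0, "dz": 0, "rx": 0, "ry": 0, "rz": 0, "claw": 1.5}, {"dx": -8, "dy": 0, "dz": 0, "rx": 0, "ry": 0, "rz": 0, "claw": 1.5}, {"dx": -8, "dy": 0, "dz": 0, "rx": 0, "ry": 0, "rz": 0, "claw": 1.5}]}}

```text
t: 2.7
tool_pos: [523.4, -16.6, 202.0]
tcp_rot: [2.06, 0.334, -2.043]
force: [0.8, -0.7, 1.1]
width: 0.238
```

Run:
```python
from h import *
mv(475,325,190,-72); g=snap('side','side3')
P=proj(g,[[519.5,-20,130]])[0].astype(int);u,v=P; print(P)
cv2.imwrite('pics/c3.png',cv2.resize(g['pixels'][v-50:v+50,u-65:u+65,::-1],None,fx=6,fy=6,interpolation=cv2.INTER_CUBIC))
```

```text
t 2.70 pos [523.4 -16.6 202. ] jaw -71.8 w 0.238 F [ 0.8 -0.7  1.1] M [-0.01 -0.03 -0.01]
d [  1.37 -33.95  -6.09] r [ 0.2 -0.5  0.2]
[319 205]
```

View pics/c3.png

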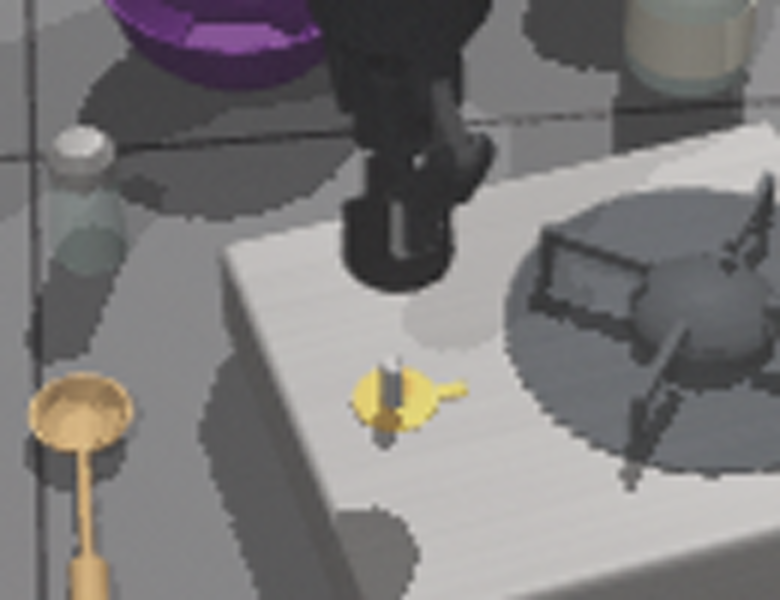

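Knob held clear at crop (395,250). The shaft is at (388,390) on the yellow disc, with the tab at (455,388). I'll carry the knob to the bowl.

{"op": "send_rows", "data": {"series": [{"dx": 0, "dy": -17.0, "dz": -3.0, "rx": 0, "ry": 0, "rz": 0, "claw": 1.5}, {"dx": 0, "dy": -17.0, "dz": -3.0, "rx": 0, "ry": 0, "rz": 0, "claw": 1.5}, {"dx": 0, "dy": -17.0, "dz": -3.0, "rx": 0, "ry": 0, "rz": 0, "claw": 1.5}, {"dx": 0, "dy": -17.0, "dz": -3.0, "rx": 0, "ry": 0, "rz": 0, "claw": 1.5}, {"dx": 0, "dy": -17.0, "dz": -3.0, "rx": 0, "ry": 0, "rz": 0, "claw": 1.5}]}}

```text
t: 3.17
tool_pos: [496.2, 161.9, 200.5]
tcp_rot: [2.054, 0.346, -2.042]
force: [-1.3, 2.1, -1.5]
width: 0.241
```

{"op": "send_rows", "data": {"series": [{"dx": 1.5, "dy": -17.0, "dz": -3.0, "rx": 0, "ry": 0, "rz": 0, "claw": 1.5}, {"dx": 1.5, "dy": -17.0, "dz": -3.0, "rx": 0, "ry": 0, "rz": 0, "claw": 1.5}, {"dx": 1.5, "dy": -17.0, "dz": -3.0, "rx": 0, "ry": 0, "rz": 0, "claw": 1.5}, {"dx": 1.5, "dy": -17.0, "dz": -3.0, "rx": 0, "ry": 0, "rz": 0, "claw": 1.5}, {"dx": 1.5, "dy": -17.0, "dz": -3.0, "rx": 0, "ry": 0, "rz": 0, "claw": 1.5}]}}

```text
t: 3.58
tool_pos: [467.5, 338.5, 186.0]
tcp_rot: [2.05, 0.355, -2.041]
force: [-0.8, 0.7, -0.8]
width: 0.241
```

Run:
```python
from h import *
mv(472,327,100,-72); snap('side','side4'); snap('top','top4')
for n,(u,v,r) in(('side3',(319,205,40)),('side4',(319,215,30)),('top4',(339,200,20))):
    g=load(n); hsv=cv2.cvtColor(g['pixels'],cv2.COLOR_RGB2HSV)[v-r:v+r,u-r:u+r]
    m=((hsv[...,0]>8)&(hsv[...,0]<34)&(hsv[...,1]>70)); ys,xs=np.nonzero(m)
    W=onz(g,np.c_[xs+u-r,ys+v-r],72.); W=W[(abs(W[:,0]-522)<45)&(abs(W[:,1]+17)<45)]
    c=W[:,:2]; ext=[c[:,0].min(),c[:,0].max(),c[:,1].min(),c[:,1].max()]; print(n,len(W),c.mean(0).round(1),np.round(ext,1))
    far=c[c[:,0]>c[:,0].max()-7]; b=c[c[:,0]<c[:,0].max()-14]; (q,rr)=cv2.minEnclosingCircle(b.astype(np.float32)); d=far.mean(0)-q
    print(' tab',far.mean(0).round(1),'disc',np.round(q,1),rr,'yaw',np.degrees(np.arctan2(d[1],d[0])).round(1), np.hypot(*d))
    for p in c[c[:,0]>c[:,0].max()-16]: print(p.round(1),end='')
    print()
g=load('top4');cv2.imwrite('pics/c4.png',np.hstack([cv2.resize(g['pixels'][180:220,319:359,::-1],(400,400),interpolation=cv2.INTER_CUBIC),cv2.resize(load('side4')['pixels'][190:240,295:345,::-1],(400,400),interpolation=cv2.INTER_CUBIC)]))
```

```text
t 3.58 pos [467.5 338.5 186. ] jaw -70.9 w 0.241 F [-0.8  0.7 -0.8] M [0.02 0.02 0.  ]
d [8.59 1.32 0.01] r [ 1.1 -0.4  0.6]
side3 115 [521.9 -23.6] [500.4 552.  -41.6  -3.7]
 tab [549.  -19.9] disc [519.3 -22.1] 20.157699584960938 yaw 4.2 29.78245233537245
[538.1 -16.8][540.9 -17.1][543.7 -17.4][546.5 -17.7][549.3 -18. ][552.  -18.3][537.7 -20.5][540.4 -20.9][543.2 -21.2][546.  -21.5][548.8 -21.8][551.5 -22.1][537.2 -24.3][540.  -24.6][536.7 -28. ][536.3 -31.8]
side4 114 [521.8 -23.7] [500.4 552.  -41.6  -3.7]
 tab [549.  -19.9] disc [519.2 -22.3] 19.87666130065918 yaw 4.6 29.912386212389663
[538.1 -16.8][540.9 -17.1][543.7 -17.4][546.5 -17.7][549.3 -18. ][552.  -18.3][537.7 -20.5][540.4 -20.9][543.2 -21.2][546.  -21.5][548.8 -21.8][551.5 -22.1][537.2 -24.3][540.  -24.6][536.7 -28. ][536.3 -31.8]
top4 94 [523.4 -17.9] [502.9 551.6 -34.8  -1.2]
 tab [549.6 -15.6] disc [520.5 -18.8] 20.083858489990234 yaw 6.4 29.284192751488384
[551.4 -11.8][551.5 -15.5][551.6 -19.2][547.7 -11.9][547.7 -15.6][547.8 -19.3][543.9 -12. ][544.  -15.7][544.1 -19.4][540.2 -12.1][540.3 -15.8][540.4 -19.5][540.4 -23.1][536.4  -8.5][536.5 -12.1][536.5 -15.8][536.6 -19.5][536.7 -23.2][536.8 -26.9]
```

View pics/c4.png

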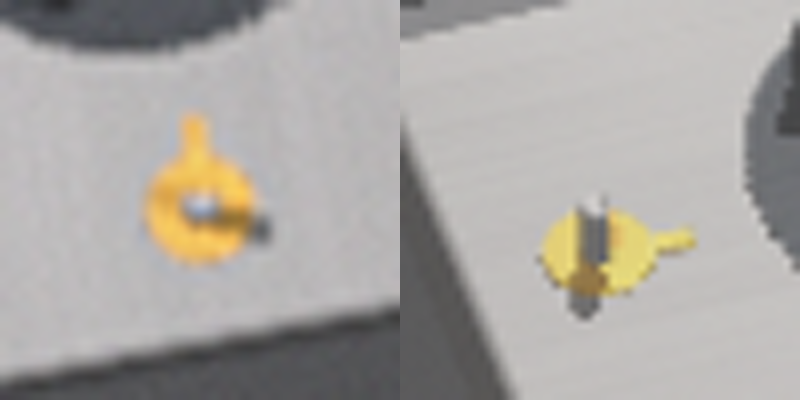

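Flat yaw is about 5° (side 4.4, top 6.4). The crop shows the shaft standing on the disc with the tab toward +x. Next I'll lower into the bowl and release.

{"op": "send_rows", "data": {"series": [{"dx": 3, "dy": 1.2, "dz": 0, "rx": 0, "ry": 0, "rz": 0, "claw": 1.5}, {"dx": 6, "dy": 1.2, "dz": 0, "rx": 0, "ry": 0, "rz": 0, "claw": 1.5}, {"dx": 8.6, "dy": 1.2, "dz": 0, "rx": 0, "ry": 0, "rz": 0, "claw": 1.5}, {"dx": 8.6, "dy": 1.2, "dz": 0, "rx": 0, "ry": 0, "rz": 0, "claw": 1.5}, {"dx": 8.6, "dy": 1.2, "dz": 0, "rx": 0, "ry": 0, "rz": 0, "claw": 1.5}]}}

```text
t: 4.1
tool_pos: [472.9, 323.9, 99.9]
tcp_rot: [2.05, 0.35, -2.043]
force: [0.4, 0.3, -0.0]
width: 0.236
```

{"op": "send_rows", "data": {"series": [{"dx": 0, "dy": 0, "dz": 0, "rx": 0, "ry": 0, "rz": 0, "claw": 5}, {"dx": 0, "dy": 0, "dz": 0, "rx": 0, "ry": 0, "rz": 0, "claw": 5}, {"dx": 0, "dy": 0, "dz": 0, "rx": 0, "ry": 0, "rz": 0, "claw": 5}, {"dx": 0, "dy": 0, "dz": 0, "rx": 0, "ry": 0, "rz": 0, "claw": 5}, {"dx": 0, "dy": 0, "dz": 0, "rx": 0, "ry": 0, "rz": 0, "claw": 5}]}}

```text
t: 4.52
tool_pos: [473.0, 324.1, 100.5]
tcp_rot: [2.05, 0.35, -2.042]
force: [0.6, -0.2, 0.7]
width: 0.583
```

{"op": "send_rows", "data": {"series": [{"dx": -10, "dy": 0, "dz": 0, "rx": 0, "ry": 0, "rz": 0, "claw": 5}, {"dx": -10, "dy": 0, "dz": 0, "rx": 0, "ry": 0, "rz": 0, "claw": 5}, {"dx": -10, "dy": 0, "dz": 0, "rx": 0, "ry": 0, "rz": 0, "claw": 5}, {"dx": -10, "dy": 0, "dz": 0, "rx": 0, "ry": 0, "rz": 0, "claw": 5}, {"dx": -10, "dy": 0, "dz": 0, "rx": 0, "ry": 0, "rz": 0, "claw": 5}]}}

```text
t: 4.93
tool_pos: [472.9, 323.4, 201.4]
tcp_rot: [2.052, 0.351, -2.041]
force: [-0.4, 0.4, -0.0]
width: 0.589
```

Run:
```python
from h import *
mv(422,-303,200,-107); g=snap('side','side5')
cv2.imwrite('pics/c5.png',cv2.resize(g['pixels'][90:190,225:365,::-1],None,fx=5,fy=5,interpolation=cv2.INTER_CUBIC))
```

```text
t 4.93 pos [472.9 323.4 201.4] jaw -71.1 w 0.589 F [-0.4  0.4 -0. ] M [-0.02  0.02  0.01]
d [-0.53 57.59 25.15] r [35.9 -0.2  0.6]
```

View pics/c5.png

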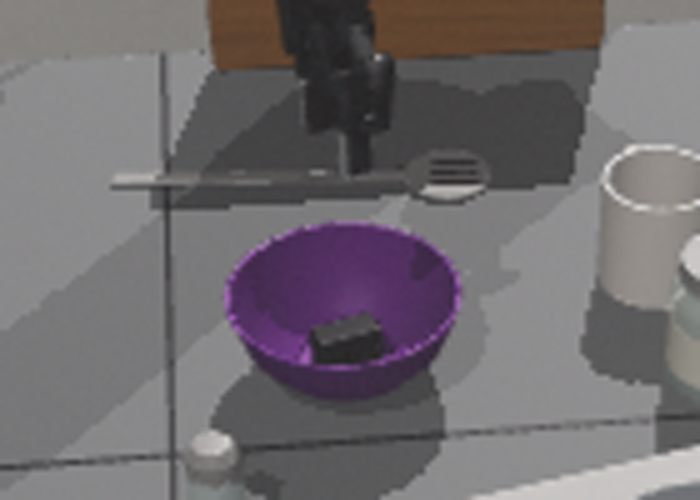

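Old knob lies in the bowl (crop 345,340). Travelling to the new knob.

{"op": "send_rows", "data": {"series": [{"dx": 0, "dy": 18.6, "dz": 8.1, "rx": 0, "ry": 0, "rz": 0, "claw": 5.5}, {"dx": 0, "dy": 18.6, "dz": 8.1, "rx": 0, "ry": 0, "rz": 0, "claw": 5.5}, {"dx": 0, "dy": 18.6, "dz": 8.1, "rx": 0, "ry": 0, "rz": 0, "claw": 5.5}, {"dx": 0, "dy": 18.6, "dz": 8.1, "rx": 0, "ry": 0, "rz": 0, "claw": 5.5}, {"dx": 0, "dy": 18.6, "dz": 8.1, "rx": 0, "ry": 0, "rz": 0, "claw": 5.5}]}}

```text
t: 5.4
tool_pos: [455.3, 118.5, 197.7]
tcp_rot: [2.048, 0.349, -2.044]
force: [1.7, -0.2, 0.4]
width: 0.644
```

{"op": "send_rows", "data": {"series": [{"dx": 0, "dy": 18.6, "dz": 8.1, "rx": 0, "ry": 0, "rz": 0, "claw": 5.5}, {"dx": 0, "dy": 18.6, "dz": 8.1, "rx": 0, "ry": 0, "rz": 0, "claw": 5.5}, {"dx": 0, "dy": 18.6, "dz": 8.1, "rx": 0, "ry": 0, "rz": 0, "claw": 5.5}, {"dx": 0, "dy": 18.6, "dz": 8.1, "rx": 0, "ry": 0, "rz": 0, "claw": 5.5}, {"dx": 0, "dy": 18.6, "dz": 8.1, "rx": 0, "ry": 0, "rz": 0, "claw": 5.5}]}}

```text
t: 5.82
tool_pos: [437.9, -85.9, 195.2]
tcp_rot: [2.047, 0.349, -2.046]
force: [0.6, 0.0, -0.1]
width: 0.646
```

{"op": "send_rows", "data": {"series": [{"dx": 0, "dy": 18.6, "dz": 8.1, "rx": 7, "ry": 0, "rz": 0, "claw": 5.5}, {"dx": 0, "dy": 18.6, "dz": 8.1, "rx": 14, "ry": 0, "rz": 0, "claw": 5.5}, {"dx": 0, "dy": 18.6, "dz": 8.1, "rx": 21, "ry": 0, "rz": 0, "claw": 5.5}, {"dx": 0, "dy": 18.6, "dz": 8.1, "rx": 28, "ry": 0, "rz": 0, "claw": 5.5}, {"dx": 0, "dy": 18.6, "dz": 8.1, "rx": 35, "ry": 0, "rz": 0, "claw": 5.5}]}}

```text
t: 6.23
tool_pos: [420.4, -290.4, 192.6]
tcp_rot: [-2.06, 0.29, 2.067]
force: [0.2, 0.6, 0.5]
width: 0.645
```

```bash
python3 -c "
from h import *
mv(420.5,-302.5,90,-107)"
```

```text
t 6.23 pos [ 420.4 -290.4  192.6] jaw -106.5 w 0.645 F [0.2 0.6 0.5] M [ 0.01 -0.04  0.03]
d [10.25  1.24 -0.4 ] r [0.5 0.3 0.5]
```

{"op": "send_rows", "data": {"series": [{"dx": 4, "dy": 1.2, "dz": -0.4, "rx": 0.5, "ry": 0.3, "rz": 0.5, "claw": 5.5}, {"dx": 8, "dy": 1.2, "dz": -0.4, "rx": 0.5, "ry": 0.3, "rz": 0.5, "claw": 5.5}, {"dx": 10.2, "dy": 1.2, "dz": -0.4, "rx": 0.5, "ry": 0.3, "rz": 0.5, "claw": 5.5}, {"dx": 10.2, "dy": 1.2, "dz": -0.4, "rx": 0.5, "ry": 0.3, "rz": 0.5, "claw": 5.5}, {"dx": 10.2, "dy": 1.2, "dz": -0.4, "rx": 0.5, "ry": 0.3, "rz": 0.5, "claw": 5.5}]}}

```text
t: 6.65
tool_pos: [420.0, -301.8, 89.9]
tcp_rot: [-2.06, 0.308, 2.063]
force: [0.2, -1.2, 1.2]
width: 0.644
```

Run:
```python
from h import *
mv(420.5,-302.5,37,-107); g=snap('side','side6')
u,v=290,325
cv2.imwrite('pics/c6.png',cv2.resize(g['pixels'][v-40:v+35,u-50:u+50,::-1],None,fx=7,fy=7,interpolation=cv2.INTER_CUBIC))
```

```text
t 6.65 pos [ 420.  -301.8   89.9] jaw -107.0 w 0.644 F [ 0.2 -1.2  1.2] M [ 0.04 -0.03  0.01]
d [ 5.29  0.05 -0.07] r [0.  0.1 0. ]
```

View pics/c6.png

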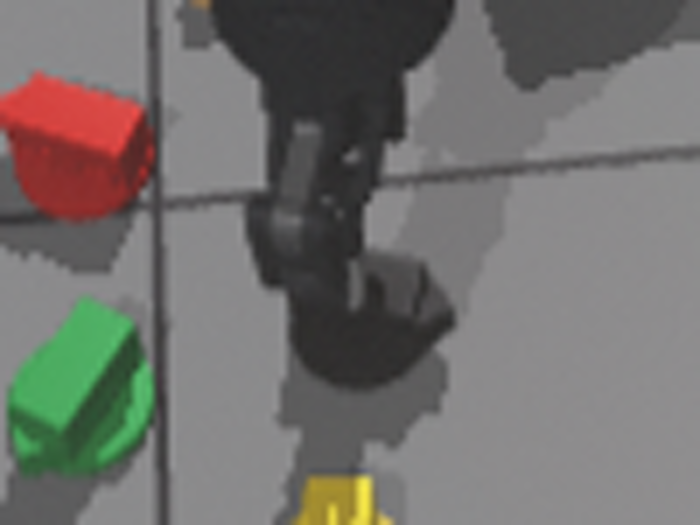

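Run:
```python
from h import *
g=load('side6'); a=np.radians(-107);Y=np.array([np.cos(a),np.sin(a),0]);B=np.array([-Y[1],Y[0],0]) # bar dir
T=np.array([420,-301.8,89.9])
for n,P in(('tcp',T),('near tip c',T+Y*28-[0,0,25]),('near tip +x edge',T+Y*28+B*11-[0,0,25]),('near tip -x edge',T+Y*28-B*11-[0,0,25]),('far tip',T-Y*28-[0,0,25]),('bar +x end far',[420,-301.8,32]+B*22-Y*11),('bar +x near',[420,-301.8,32]+B*22+Y*11),('skirt near bottom',[420,-301.8,0]+Y*25)):
    print(n,((proj(g,[P])[0]-[240,285])*7).round())
```

```text
tcp [351. 167.]
near tip c [334. 282.]
near tip +x edge [367. 288.]
near tip -x edge [302. 277.]
far tip [373. 135.]
bar +x end far [429. 240.]
bar +x near [415. 298.]
skirt near bottom [346. 372.]
```

Near fingertip and knob are offset from their predicted pixels by the same amount (about 2.5 px, a camera bias). So the relative alignment is good, and I'll descend and grip.

{"op": "send_rows", "data": {"series": [{"dx": 2.5, "dy": 0, "dz": 0, "rx": 0, "ry": 0, "rz": 0, "claw": 5.5}, {"dx": 4.5, "dy": 0, "dz": 0, "rx": 0, "ry": 0, "rz": 0, "claw": 5.5}, {"dx": 5.3, "dy": 0, "dz": 0, "rx": 0, "ry": 0, "rz": 0, "claw": 5.5}, {"dx": 5.3, "dy": 0, "dz": 0, "rx": 0, "ry": 0, "rz": 0, "claw": 5.5}, {"dx": 5.3, "dy": 0, "dz": 0, "rx": 0, "ry": 0, "rz": 0, "claw": 1.5}]}}

```text
t: 7.12
tool_pos: [421.1, -302.4, 39.4]
tcp_rot: [-2.064, 0.309, 2.061]
force: [0.2, -0.0, 0.8]
width: 0.515
```

{"op": "send_rows", "data": {"series": [{"dx": 0, "dy": 0, "dz": 0, "rx": 0, "ry": 0, "rz": 0, "claw": 1.5}, {"dx": 0, "dy": 0, "dz": 0, "rx": 0, "ry": 0, "rz": 0, "claw": 1.5}, {"dx": 0, "dy": 0, "dz": 0, "rx": 0, "ry": 0, "rz": 0, "claw": 1.5}, {"dx": 0, "dy": 0, "dz": 0, "rx": 0, "ry": 0, "rz": 0, "claw": 1.5}, {"dx": 0, "dy": 0, "dz": 0, "rx": 0, "ry": 0, "rz": 0, "claw": 1.5}]}}

```text
t: 7.53
tool_pos: [421.7, -302.7, 41.0]
tcp_rot: [-2.067, 0.31, 2.059]
force: [-0.5, 1.6, 17.0]
width: 0.242
```

{"op": "send_rows", "data": {"series": [{"dx": -6, "dy": 0, "dz": 0, "rx": 0, "ry": 0, "rz": 0, "claw": 1.5}, {"dx": -12, "dy": 0, "dz": 0, "rx": 0, "ry": 0, "rz": 0, "claw": 1.5}, {"dx": -15, "dy": 0, "dz": 0, "rx": 0, "ry": 0, "rz": 0, "claw": 1.5}, {"dx": -15, "dy": 0, "dz": 0, "rx": 0, "ry": 0, "rz": 0, "claw": 1.5}, {"dx": -15, "dy": 0, "dz": 0, "rx": 0, "ry": 0, "rz": 0, "claw": 1.5}]}}

```text
t: 7.95
tool_pos: [422.5, -303.3, 196.8]
tcp_rot: [-2.076, 0.314, 2.053]
force: [-0.3, -0.7, 0.4]
width: 0.24
```

Run:
```python
from h import *
mv(521.5,-16.5,185,-84.7)
```

```text
t 7.95 pos [ 422.5 -303.3  196.8] jaw -107.0 w 0.240 F [-0.3 -0.7  0.4] M [ 0.   -0.06 -0.05]
d [  1.08 -30.33  -1.09] r [-22.3  -0.6  -0.3]
```

{"op": "send_rows", "data": {"series": [{"dx": 0.2, "dy": -15.2, "dz": -0.6, "rx": 0, "ry": 0, "rz": 0, "claw": 1.5}, {"dx": 0.2, "dy": -15.2, "dz": -0.6, "rx": 0, "ry": 0, "rz": 0, "claw": 1.5}, {"dx": 0.2, "dy": -15.2, "dz": -0.6, "rx": 0, "ry": 0, "rz": 0, "claw": 1.5}, {"dx": 0.2, "dy": -15.2, "dz": -0.6, "rx": 0, "ry": 0, "rz": 0, "claw": 1.5}, {"dx": 0.2, "dy": -15.2, "dz": -0.6, "rx": 0, "ry": 0, "rz": 0, "claw": 1.5}]}}

```text
t: 8.37
tool_pos: [474.4, -154.0, 194.7]
tcp_rot: [-2.079, 0.304, 2.055]
force: [-0.4, 0.3, -0.3]
width: 0.241
```

{"op": "send_rows", "data": {"series": [{"dx": 0.8, "dy": -15.1, "dz": -0.6, "rx": -6, "ry": -0.6, "rz": -0.3, "claw": 1.5}, {"dx": 0.8, "dy": -15.1, "dz": -0.6, "rx": -12, "ry": -0.6, "rz": -0.3, "claw": 1.5}, {"dx": 0.8, "dy": -15.1, "dz": -0.6, "rx": -18, "ry": -0.6, "rz": -0.3, "claw": 1.5}, {"dx": 0.8, "dy": -15.1, "dz": -0.6, "rx": -22.3, "ry": -0.6, "rz": -0.3, "claw": 1.5}, {"dx": 0.8, "dy": -15.1, "dz": -0.6, "rx": -22.3, "ry": -0.6, "rz": -0.3, "claw": 1.5}]}}

```text
t: 8.78
tool_pos: [524.6, -4.3, 186.6]
tcp_rot: [2.168, 0.128, -2.163]
force: [0.4, 1.0, 0.2]
width: 0.241
```

Run:
```python
from h import *
mv(521.5,-16.5,145,-84.7)
```

```text
t 8.78 pos [524.6  -4.3 186.6] jaw -83.5 w 0.241 F [0.4 1.  0.2] M [ 0.03 -0.03  0.  ]
d [4.15 1.2  0.45] r [ 1.2 -0.1  0.3]
```

{"op": "send_rows", "data": {"series": [{"dx": 0, "dy": 1.2, "dz": 0.45, "rx": 1.2, "ry": 0, "rz": 0.3, "claw": 1.5}, {"dx": 2, "dy": 1.2, "dz": 0.45, "rx": 1.2, "ry": 0, "rz": 0.3, "claw": 1.5}, {"dx": 3.9, "dy": 1.2, "dz": 0.45, "rx": 1.2, "ry": 0, "rz": 0.3, "claw": 1.5}, {"dx": 3.9, "dy": 1.2, "dz": 0.45, "rx": 1.2, "ry": 0, "rz": 0.3, "claw": 1.5}, {"dx": 3.9, "dy": 1.2, "dz": 0.45, "rx": 1.2, "ry": 0, "rz": 0.3, "claw": 1.5}]}}

```text
t: 9.2
tool_pos: [521.2, -17.6, 147.8]
tcp_rot: [2.177, 0.097, -2.173]
force: [0.2, -0.2, 0.5]
width: 0.238
```

Run:
```python
from h import *
mv(521.5,-16.5,132,-84.7); g=snap('side','side7'); t=snap('top','top7')
u,v=322,205
cv2.imwrite('pics/c7.png',np.hstack([cv2.resize(g['pixels'][v-30:v+30,u-30:u+30,::-1],(480,480),interpolation=cv2.INTER_CUBIC),cv2.resize(t['pixels'][180:220,319:359,::-1],(320,320),interpolation=cv2.INTER_CUBIC)[:, :].repeat(1,0) if 0 else cv2.copyMakeBorder(cv2.resize(t['pixels'][180:220,319:359,::-1],(320,320),interpolation=cv2.INTER_CUBIC),0,160,0,0,cv2.BORDER_CONSTANT)]))
```

```text
t 9.20 pos [521.2 -17.6 147.8] jaw -84.8 w 0.238 F [ 0.2 -0.2  0.5] M [-0.   -0.04 -0.01]
d [ 1.58 -0.1  -0.04] r [-0.1 -0.1 -0. ]
```

View pics/c7.png

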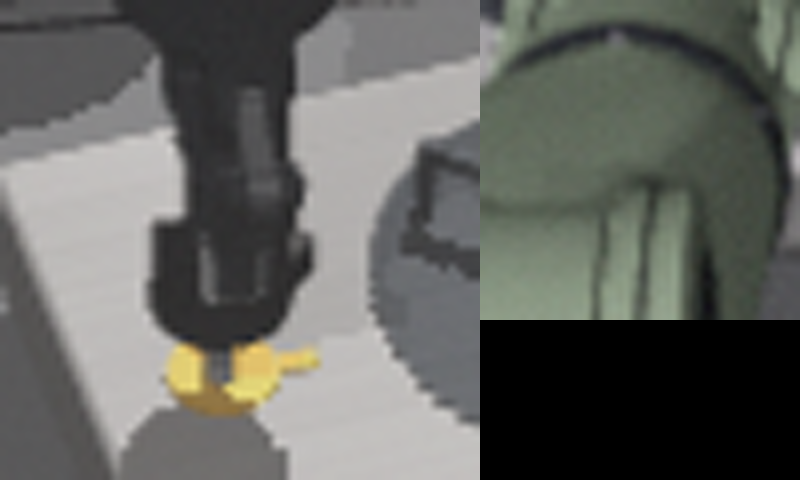

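Run:
```python
from h import *
g=load('side7'); G=cv2.cvtColor(g['pixels'],cv2.COLOR_RGB2GRAY).astype(float)
def cross(a,x0,th):  # subpixel crossings
    s=a-th; return [round(x0+i+s[i]/(s[i]-s[i+1]),2) for i in range(len(a)-1) if s[i]*s[i+1]<0]
for v in range(204,217): print(v,'row cross',cross(G[v,300:345],300,110))
for u in range(314,328,1): print(u,'col cross',cross(G[205:232,u],205,75))
for h in(106.8,114.8):
    a=np.linspace(0,2*np.pi,720); C=proj(g,np.c_[521.2+25*np.cos(a),-17.6+25*np.sin(a),a*0+h]); print(h,'pred left',C[:,0].min(),'right',C[:,0].max(),'bottom',C[:,1].max(),C[C[:,1].argmax(),0],'center',proj(g,[[521.2,-17.6,h]]))
for z in(85,90,95): print('shaft pred',z,[proj(g,[[521.2+d,-17.6,z]])[0].round(2) for d in(-7,0,2.5)])
G4=cv2.cvtColor(load('side4')['pixels'],cv2.COLOR_RGB2GRAY).astype(float)
for v in range(212,226): print(v,G4[v,312:328].astype(int))
```

```text
204 row cross [np.float64(310.61), np.float64(330.14), np.float64(338.73)]
205 row cross [np.float64(310.63), np.float64(330.55), np.float64(338.33)]
206 row cross [np.float64(310.63), np.float64(330.69), np.float64(338.29)]
207 row cross [np.float64(310.64), np.float64(330.71), np.float64(338.3)]
208 row cross [np.float64(310.61), np.float64(330.7), np.float64(338.35), np.float64(342.5)]
209 row cross [np.float64(310.6), np.float64(330.14), np.float64(337.94)]
210 row cross [np.float64(310.07), np.float64(329.16), np.float64(338.64)]
211 row cross [np.float64(310.13), np.float64(328.44), np.float64(337.97)]
212 row cross [np.float64(310.2), np.float64(328.15), np.float64(338.82)]
213 row cross [np.float64(310.33), np.float64(327.71), np.float64(337.95)]
214 row cross [np.float64(310.83), np.float64(327.44), np.float64(338.87), np.float64(343.5)]
215 row cross [np.float64(311.32), np.float64(326.74)]
216 row cross [np.float64(312.3), np.float64(326.04), np.float64(341.33)]
314 col cross [np.float64(216.57)]
315 col cross [np.float64(217.2)]
316 col cross [np.float64(217.45)]
317 col 
[... 1322 characters left out ...]

216 [190 191 190 191 197 144 167 199 176 189 192 194 192 191 191 191]
217 [191 190 193 197 203 145 116 127 120 189 204 206 194 192 191 192]
218 [188 193 202 203 204 145 109 108 106 163 192 204 205 200 193 191]
219 [189 196 203 203 204 144 108 108 105 163 192 205 206 206 204 207]
220 [192 202 203 204 204 144 110 107 104 163 192 205 205 206 210 208]
221 [194 202 203 204 204 134 106 107 104 173 203 206 206 207 211 161]
222 [153 198 203 204 204 135 109 109 104 173 203 206 207 207 202 190]
223 [190 167 200 204 205 140 121 116 197 205 207 207 207 208 161 189]
224 [191 156 182 202 149 125 122 122 132 201 208 208 208 171 188 193]
225 [191 189 133 161 130 123 122 122 122 200 207 206 201 193 192 191]
```

Along x, the knob axis (u≈319.3) and shaft axis (u≈319.45) agree within 0.5 mm. In y, the TCP agrees with where the old knob was held. I'll start the insertion gently.

{"op": "send_rows", "data": {"series": [{"dx": 0.5, "dy": 0, "dz": 0, "rx": 0, "ry": 0, "rz": 0, "claw": 1.5}, {"dx": 0.9, "dy": 0, "dz": 0, "rx": 0, "ry": 0, "rz": 0, "claw": 1.5}, {"dx": 1.2, "dy": 0, "dz": 0, "rx": 0, "ry": 0, "rz": 0, "claw": 1.5}, {"dx": 1.5, "dy": 0, "dz": 0, "rx": 0, "ry": 0, "rz": 0, "claw": 1.5}, {"dx": 1.5, "dy": 0, "dz": 0, "rx": 0, "ry": 0, "rz": 0, "claw": 1.5}]}}

```text
t: 9.72
tool_pos: [521.7, -17.2, 133.1]
tcp_rot: [2.178, 0.098, -2.172]
force: [-0.3, 0.8, -0.4]
width: 0.243
```

Run:
```python
from h import *
mv(521,-17.5,125,-84.7)
```

```text
t 9.72 pos [521.7 -17.2 133.1] jaw -84.8 w 0.243 F [-0.3  0.8 -0.4] M [ 0.   -0.02 -0.05]
d [0.81 0.02 0.07] r [-0.1 -0.2 -0. ]
```

{"op": "send_rows", "data": {"series": [{"dx": 0.2, "dy": 0, "dz": 0.05, "rx": 0, "ry": 0, "rz": 0, "claw": 1.5}, {"dx": 0.4, "dy": 0, "dz": 0.05, "rx": 0, "ry": 0, "rz": 0, "claw": 1.5}, {"dx": 0.6, "dy": 0, "dz": 0.05, "rx": 0, "ry": 0, "rz": 0, "claw": 1.5}, {"dx": 0.6, "dy": 0, "dz": 0.05, "rx": 0, "ry": 0, "rz": 0, "claw": 1.5}, {"dx": 0.6, "dy": 0, "dz": 0.05, "rx": 0, "ry": 0, "rz": 0, "claw": 1.5}]}}

```text
t: 10.13
tool_pos: [521.2, -17.4, 127.0]
tcp_rot: [2.178, 0.098, -2.172]
force: [-0.4, -0.7, -1.8]
width: 0.242
```

Run:
```python
from h import *
mv(521,-17.5,120,-84.7)
```

```text
t 10.13 pos [521.2 -17.4 127. ] jaw -84.8 w 0.242 F [-0.4 -0.7 -1.8] M [-0.34 -0.15  0.01]
d [0.7  0.01 0.02] r [-0.1 -0.2 -0. ]
```

{"op": "send_rows", "data": {"series": [{"dx": 0.15, "dy": 0, "dz": 0, "rx": 0, "ry": 0, "rz": 0, "claw": 1.5}, {"dx": 0.3, "dy": 0, "dz": 0, "rx": 0, "ry": 0, "rz": 0, "claw": 1.5}, {"dx": 0.5, "dy": 0, "dz": 0, "rx": 0, "ry": 0, "rz": 0, "claw": 1.5}, {"dx": 0.5, "dy": 0, "dz": 0, "rx": 0, "ry": 0, "rz": 0, "claw": 1.5}, {"dx": 0.5, "dy": 0, "dz": 0, "rx": 0, "ry": 0, "rz": 0, "claw": 1.5}]}}

```text
t: 10.55
tool_pos: [521.2, -17.4, 121.9]
tcp_rot: [2.177, 0.098, -2.172]
force: [1.3, -1.1, -0.9]
width: 0.243
```

Run:
```python
from h import *
mv(521,-17.5,116,-84.7); g=snap('side','side8')
u,v=322,205
cv2.imwrite('pics/c8.png',cv2.resize(g['pixels'][v-30:v+30,u-30:u+30,::-1],(480,480),interpolation=cv2.INTER_CUBIC))
```

```text
t 10.55 pos [521.2 -17.4 121.9] jaw -84.8 w 0.243 F [ 1.3 -1.1 -0.9] M [-0.34 -0.17  0.01]
d [0.59 0.01 0.02] r [-0.1 -0.1 -0. ]
```

View pics/c8.png

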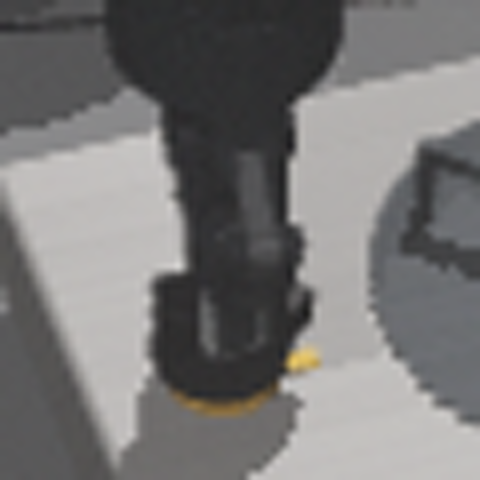

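The skirt sits just above the disc (crop 220,405), the shaft is hidden inside the bore, and the pointer is on the tab's side. Now I'll press in small steps.

{"op": "send_rows", "data": {"series": [{"dx": 0.1, "dy": 0, "dz": 0, "rx": 0, "ry": 0, "rz": 0, "claw": 1.5}, {"dx": 0.2, "dy": 0, "dz": 0, "rx": 0, "ry": 0, "rz": 0, "claw": 1.5}, {"dx": 0.35, "dy": 0, "dz": 0, "rx": 0, "ry": 0, "rz": 0, "claw": 1.5}, {"dx": 0.35, "dy": 0, "dz": 0, "rx": 0, "ry": 0, "rz": 0, "claw": 1.5}, {"dx": 0.35, "dy": 0, "dz": 0, "rx": 0, "ry": 0, "rz": 0, "claw": 1.5}]}}

```text
t: 11.02
tool_pos: [521.2, -17.4, 118.5]
tcp_rot: [2.178, 0.098, -2.172]
force: [0.1, -1.6, 2.8]
width: 0.239
```

{"op": "send_rows", "data": {"series": [{"dx": 0.1, "dy": 0, "dz": 0, "rx": 0, "ry": 0, "rz": 0, "claw": 1.5}, {"dx": 0.2, "dy": 0, "dz": 0, "rx": 0, "ry": 0, "rz": 0, "claw": 1.5}, {"dx": 0.2, "dy": 0, "dz": 0, "rx": 0, "ry": 0, "rz": 0, "claw": 1.5}, {"dx": 0.2, "dy": 0, "dz": 0, "rx": 0, "ry": 0, "rz": 0, "claw": 1.5}, {"dx": 0.2, "dy": 0, "dz": 0, "rx": 0, "ry": 0, "rz": 0, "claw": 1.5}]}}

```text
t: 11.43
tool_pos: [521.2, -17.4, 116.5]
tcp_rot: [2.178, 0.098, -2.172]
force: [-0.4, -0.5, 3.8]
width: 0.241
```

Run:
```python
from h import *
mv(521,-17.5,113,-84.7)
```

```text
t 11.43 pos [521.2 -17.4 116.5] jaw -84.8 w 0.241 F [-0.4 -0.5  3.8] M [-0.3  -0.03 -0.02]
d [0.35 0.01 0.03] r [-0.1 -0.2 -0. ]
```

{"op": "send_rows", "data": {"series": [{"dx": 0.1, "dy": 0, "dz": 0, "rx": 0, "ry": 0, "rz": 0, "claw": 1.5}, {"dx": 0.2, "dy": 0, "dz": 0, "rx": 0, "ry": 0, "rz": 0, "claw": 1.5}, {"dx": 0.25, "dy": 0, "dz": 0, "rx": 0, "ry": 0, "rz": 0, "claw": 1.5}, {"dx": 0.25, "dy": 0, "dz": 0, "rx": 0, "ry": 0, "rz": 0, "claw": 1.5}, {"dx": 0.25, "dy": 0, "dz": 0, "rx": 0, "ry": 0, "rz": 0, "claw": 1.5}]}}

```text
t: 11.85
tool_pos: [521.3, -17.4, 114.0]
tcp_rot: [2.178, 0.098, -2.172]
force: [0.2, -0.2, 5.4]
width: 0.239
```

{"op": "send_rows", "data": {"series": [{"dx": 0.1, "dy": 0, "dz": 0, "rx": 0, "ry": 0, "rz": 0, "claw": 1.5}, {"dx": 0.15, "dy": 0, "dz": 0, "rx": 0, "ry": 0, "rz": 0, "claw": 1.5}, {"dx": 0.15, "dy": 0, "dz": 0, "rx": 0, "ry": 0, "rz": 0, "claw": 1.5}, {"dx": 0.15, "dy": 0, "dz": 0, "rx": 0, "ry": 0, "rz": 0, "claw": 1.5}, {"dx": 0.15, "dy": 0, "dz": 0, "rx": 0, "ry": 0, "rz": 0, "claw": 1.5}]}}

```text
t: 12.27
tool_pos: [521.4, -17.4, 113.4]
tcp_rot: [2.179, 0.098, -2.171]
force: [-4.3, 0.8, 28.3]
width: 0.238
```

Run:
```python
from h import *
mv(521,-17.5,110,-84.7)
```

```text
t 12.27 pos [521.4 -17.4 113.4] jaw -84.8 w 0.238 F [-4.3  0.8 28.3] M [-0.15  1.07 -0.07]
d [0.34 0.   0.04] r [-0.1 -0.2 -0. ]
```

The stop is firm: the force went from 5.4 to 28 N at z≈113.5, about 6 mm below first spring contact. One final check.

Run:
```python
from h import *
g=snap('side','side9'); mv(521,-17.5,110,-84.7)
cv2.imwrite('pics/c9.png',np.hstack([cv2.resize(g['pixels'][185:235,297:347,::-1],(400,400),interpolation=cv2.INTER_CUBIC),cv2.resize(g['pixels'][100:350,200:450,::-1],(400,400))]))
```

```text
t 12.32 pos [521.4 -17.5 113.4] jaw -84.8 w 0.240 F [-5.1 -0.2 28.8] M [-0.14  1.13 -0.05]
d [0.34 0.   0.04] r [-0.1 -0.2 -0. ]
```

View pics/c9.png

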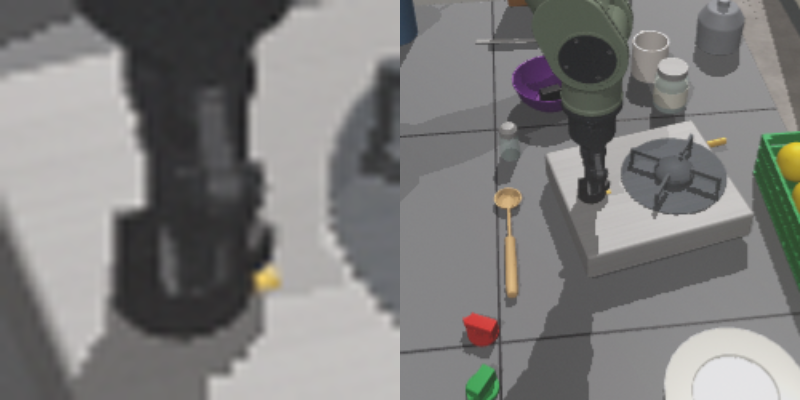

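The knob is pressed down with the disc hidden beneath it and the pointer over the tab at (265,275). The old knob is in the bowl and the other things look undisturbed, so I'm handing in.

```bash
python3 -c "
from h import *
print(close_job()); s=state(); print(s['tool_pos'],s['force'])"
```

```text
the job is handed in; nothing more can be done
None
the job is handed in; nothing more can be done
```

I lifted the old knob straight off the shaft and dropped it in the bowl. I then turned the black new knob so its pointer matches the shaft's flat (about 5° yaw), pushed it fully on and pressed it to the stop. I handed in at about 12.3 s of robot time, still gripping the knob and pressing it down.

**Last checks:**
- **Fit:** The knob slid on with almost no resistance. The spring was felt from about z = 119 mm (2.8 N at 118.5), rising to 5.4 N at 114.0.
- **End of travel:** The force then jumped to about 28 N at 113.4 mm, a firm stop roughly 6 mm below first contact. It was still 28.8 N at the final reading.
- **Scene:** The last picture shows the pointer over the brass tab and the old knob in the bowl. The other things I could see looked undisturbed, though the final crop leaves out the yellow knob and part of the plate.

**Disagreements:**
- The two cameras differed by about 3 mm in y. I used the arm's own position from gripping the old knob instead.
- Their readings of the flat's direction also differed, 4.4° against 6.4°. I used about 5.3°, within the knob's play.
- Some sideways load remained at the end: about 5 N and a 1.1 N m moment.

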